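# Set the pharmacy bell timer to 20 minutes

### The job

The wiped-down counting tray has to stand for twenty minutes, so set the bell timer that stands on the grey desk pad: wind its dial clockwise until the pointer is clearly past the round stud of the top (30 minute) mark, then turn it back down to 20 minutes, to within a minute, and let go. The dial is stiff and the timer light, so press it down onto the pad while turning: its case must stay standing where it is without sliding or swinging round, yet never be leaned on hard (no more than 30 N on the pad). Leave everything else on the counter where it is.

Things in the scene. Friction and masses are not known exactly. Their poses are not given: they have to be found in the camera images.
- timer: loose white bell timer, 0.2 to 0.4 kg, dial included: round case 84 mm in diameter and 40 mm high on a black rubber foot, with the dial on top. Origin: centre of the underside, on the dial's axis; z up; -x is the front, where a small grey nose sticks out. The case is rigid, so when it is pressed the force rises steeply with the last millimetre
- foot (a point): centre of the black rubber foot, 76 mm in diameter. The timer's own weight does not hold its case against the stiff dial (0.13 N m to turn): with no downward push the case swings round with the dial. A push of about 8 to 12 N holds it, depending on the pad's grip (friction coefficient 0.48 to 0.72); more than 30 N on the pad is too much
- mark_20 (a point): the 20 minute mark, a long black bar on the case top beside the dial, 35 mm from the axis, at -0.5 rad from the timer's +x axis. Marks run clockwise from above, every 5 minutes = 0.5 rad: long bars at 0, 10 and 20, short bars at 5, 15 and 25, a round stud at 30; 0 lies at +1.5 rad (near the timer's +y) and 15 on its +x axis
- mark_30 (a point): the top mark, 30 minutes: a round black stud 8 mm wide on the case top, 35 mm from the axis, at -1.5 rad from the timer's +x axis (near its -y)
- dial (a joint): how far the dial is wound, rad: 0.1 rad is one minute, growing clockwise seen from above. 0 = 0 minutes, 2.0 = 20 minutes, 3.0 = the top mark (30 minutes), hard stop at 3.5. It stays where it is left. The pointer's direction in the timer's frame is 1.5 minus this value
- dial_grip (a point): point on the dial's axis 66 mm above the pad, in the middle of the upright white grip bar: 14 mm thick, 53 mm long (25 mm back from the axis, 28 mm forward), from 46 to 76 mm above the pad. It stands across the dial's grey disc, 60 mm in diameter, top 46 mm above the pad. The bar's pointed end, with a black line on top, is the pointer
- pointer_tip (a point): tip of the grip bar's pointed end, at the bar's top, 28 mm from the dial's axis
- timer_nose (a point): front of the case's grey nose, 49 mm from the timer's axis, 21 mm above the pad; it shows whether the case slides or swings
- pad: the fixed grey desk pad the timer stands on, 130 mm square and 4 mm thick, stuck to the counter. Origin: centre of its underside, z = 0
- vial_a: amber vial with a white cap, 38 mm in diameter, 75 mm high, standing loose near the timer; leave alone. Origin at its underside
- vial_b: smaller amber vial with a white cap, 32 mm in diameter, 62 mm high, standing loose near the timer; leave alone. Origin at its underside
- stock_jar: white jar, 52 mm in diameter, 85 mm high, standing loose near the timer; leave alone. Origin at its underside
- spatula: spatula, 190 mm long, lying loose between the timer and the robot; leave alone
- mortar: white bowl, 100 mm in diameter, 60 mm high, off to the left; leave alone. Origin at its underside
- pen_mug: mug, 76 mm in diameter, 90 mm high, off to the right; leave alone. Origin at its underside
- count_tray: blue counting tray, 200 by 150 by 20 mm, off to the left; leave alone. Origin at its underside

How it is judged (in metres and radians):
On the way, in this order (a step that is already met when the one before it is completed fails the run):
1. the dial is wound past the top mark (more than 30.5 minutes) (value of joint dial above 3.05 rad), for 0.1 s.
2. the dial is turned back down to 20 minutes, within a minute (value of joint dial between 1.9 and 2.1 rad), for 0.2 s.
At the end, for the whole second after the job is handed in: The dial stands at 20 minutes within a minute (1.9 to 2.1 rad), after having been past the top mark; the timer stands at rest, upright on the pad, its nose within 20 mm of where it started (all of step 2 and angle between timer's own z axis and vertical below 0.05 rad and height (world z) of timer below 0.008 m and linear speed of timer below 0.01 m/s and distance of timer_nose from where it was at the start of the episode below 0.02 m); the robot touches nothing.
It fails at once if the timer is pressed on the pad with more than 30 N (contact force between timer and pad above 30 N).
It fails at once if the case slides or swings round (its nose more than 20 mm from where it started) (distance of timer_nose from where it was at the start of the episode above 0.02 m).
It fails at once if another thing on the counter is moved by more than 20 mm (distance of any of vial_a, vial_b, stock_jar, spatula, mortar, pen_mug, count_tray from where it was at the start of the episode above 0.02 m).
It also fails if it takes over 61 s, if anything falls off the work surface, if the arm or the gripper's body presses on something with over 40 N, if the wrist force passes 120 N, or if a joint passes its speed limit or range.

### The arm

A 6-joint arm with a two-finger parallel gripper is mounted at the origin on the work surface. World frame = base frame: x ahead of the robot, y to its left, z up, the work surface at z = 0. Lengths are in mm, angles in rad, forces in N, time in s.
With the tool pointing down it reaches from about 250 to 775 mm from the base axis. Payload 8.9 kg.
Tool frame: the origin (TCP) lies at the centre of the arm's flange, where the gripper is bolted on; the fingertips stand 173 mm ahead of it and the grasp point (between the pads) lies 155 mm ahead of it; y points along the fingers, z is the direction in which the jaws open and shut, and the axes are right-handed (so a half turn about y gives the same grasp; the last joint's range is limited). The gripper opens to 85 mm and grips with 20 to 120 N. Pads are 22 mm wide; open, the fingers measure 114 mm over their backs; the gripper's body (76 mm by 85 mm) begins 54 mm behind the grasp point. The pads swing forward as they close: fully open they stand 13 mm farther back than shut.
Start: joints at [-1.349, 0.291, -0.153, 1.127, 0, 1.431], TCP at [185.339, -491.196, 404.705] pointing down, gripper open.
Joint ranges: [-2.52, 2.52], [-0.91, 1.74], [-1.3, 1.37], [-1.96, 2.02], [-1.52, 1.47], [-3.14, 3.14]. Speed limits (rad/s): [2.22, 2.22, 2.79, 3.14, 3.14, 3.14].

### API

Orientations are given as [roll, pitch, yaw] about the fixed x, y, z axes, in that order (R = Rz(yaw) Ry(pitch) Rx(roll)).
In Python, from plant import state, cams, ctrl gives the robot as it stands.
- The arm moves only by the tool jog_arm, never from a script. Its arguments are lists of equal length, an entry for each row: "dr": the turn, a rotation vector about the tool's x, y, z in degrees, a list of three; "slide": the shift along the tool's x, y, z in mm, a list of three; "claw": the closure, from 0 (fully open) to 1 (shut). A call has 1 to 5 rows; each row is the pose to reach, as a shift and turn from the pose commanded when the call began, along the tool's axes at that moment; what a row does not reach only later rows make up. A row lasts 1/10 s, in which the tool goes at most 50 mm and 8.59 degrees, less where a joint would pass 70% of its speed; a pose out of reach is approached as far as the arm can. A call with a gripper value outside its range is refused whole. The fingers move at their own pace and stop on an object; "squeeze" is the grip in N (left out, the last holds). Time passes only in rows, so rows that repeat a pose let the fingers close. It gives the time, the measured TCP pose, the force and the opening at its end, in the units of the state.
- state(): the state, without advancing time (a new reading comes with each control period).
- cams.snapshot(name): name is "scene" or "side" or "wrist"; returns a dict with "color" (420x560x3 uint8, red, green, blue), "z_map" (420x560 float32, mm along the optical axis (not along the pixel's ray), 0 where there is no reading), "vertical_fov" (degrees; the focal length in pixels is half the picture's height over the tangent of half this angle, whatever the lens; pixels are square), "cx", "cy" (the principal point, pixels), "position" and "orientation" of the camera in the world; the wrist camera has in their place "T_tool_cam" (4x4, takes a point from camera to tool coordinates, whose origin is the TCP and whose axes are the tool frame's). Camera axes: x right, y up, looking along -z (the intrinsics and any distortion apply to the point x, -y, -z); pixel columns grow to the right and rows downward; lengths in mm; the calibration is good to about 2 mm. A picture is of the moment at which its call begins: read the wrist's pose just before it.
- ctrl.finish_job(): hands the job in, once; it reports no verdict.
Trained networks look in the newest picture that a camera, given by its name, has taken for a name from the list of things; names that differ only in an ending like _2 or _b are one class to them, and where a whole thing is asked for, a point or a joint stands for the part that bears it (a point fixed in the world has none). Each returns a list of dicts, best first, with "p" (0 to 1); they miss things now and then, are a little off and sometimes report something else, mostly with a low value. They report only what shows in the picture. A call takes as long as a camera call.
- cams.spot_in(camera, label): "at" ([column, row] as shares, 0 to 1, of the picture: columns of its width, rows of its height, amid what is visible of it).
The state is a dict: "time_s": time; "joint_positions": joint angles; "joint_velocities": joint speeds; "joint_torque": joint torques, N m; "position": TCP position; "tcp_rot": TCP orientation; "wrist_force": force on the tool from outside, world axes, zero at the start; "ft_torque": the same for the moment, N m; "width": finger opening in mm.
Only numpy, scipy, OpenCV 4.12 (cv2) and the standard library are available. Lean on these libraries where they do the work, as an engineer would, in place of code of your own. Each camera call takes 0.05 s, during which the arm holds its last target. There are 200 camera calls.

## Working session

There is one attempt and no reset: what is moved stays moved. The work goes in short steps, Python scripts to look and compute and a tool call to move; the robot and the scene stay as the last step left them, time stands still between calls to the robot, and variables do not carry over. Pictures are saved under pics/ and viewed, about 8 in all and at most 12, crops included, and the job is handed in when it is done.

Besides the shell and the picture viewer there is one more tool, called after "Request:" by a JSON object that holds its "name" and its "arguments". jog_arm: Moves the arm, as the interface text tells. Its arguments: {"type":"object","properties":{"dr":{"type":"array","items":{"type":"array","items":{"type":"number"}}},"slide":{"type":"array","items":{"type":"array","items":{"type":"number"}}},"claw":{"type":"array","items":{"type":"number"}},"squeeze":{"type":"number"}},"required":["dr","slide","claw"]}

```bash
ls; mkdir -p pics; cat > h.py <<'E'
import numpy as np, cv2
from plant import state, cams, ctrl
from scipy.spatial.transform import Rotation as R
def pose(s):
    return R.from_euler('xyz', s["tcp_rot"]).as_matrix(), np.array(s["position"])
def snap(n):
    s=state(); d=cams.snapshot(n); d["s"]=s
    if "T_tool_cam" in d:
        T=np.array(d["T_tool_cam"]); r,p=pose(s); d["Rc"]=r@T[:3,:3]; d["tc"]=r@T[:3,3]+p
    else:
        o=np.array(d["orientation"]); d["Rc"]=o if o.shape==(3,3) else R.from_euler('xyz',o).as_matrix(); d["tc"]=np.array(d["position"])
    d["f"]=210/np.tan(np.radians(d["vertical_fov"])/2)
    return d
def ray(d,c,r):
    return d["Rc"]@np.array([(c-d["cx"])/d["f"],-(r-d["cy"])/d["f"],-1])
def at_depth(d,c,r): # from z map
    z=d["z_map"]; v=z[int(r)-1:int(r)+2,int(c)-1:int(c)+2]; v=v[v>0]
    return d["tc"]+ray(d,c,r)*np.median(v) if len(v) else None
def at_z(d,c,r,h):
    v=ray(d,c,r); return d["tc"]+v*(h-d["tc"][2])/v[2]
def cloud(d):
    rr,cc=np.mgrid[0:420,0:560]; z=d["z_map"]
    q=np.stack([(cc-d["cx"])/d["f"]*z,-(rr-d["cy"])/d["f"]*z,-z],-1)
    return q@d["Rc"].T+d["tc"]
def save(d,n,crop=None,k=1):
    im=d["color"][...,::-1]
    if crop: im=im[crop[1]:crop[3],crop[0]:crop[2]]
    cv2.imwrite("pics/"+n,cv2.resize(im,None,fx=k,fy=k,interpolation=cv2.INTER_CUBIC))
E
python3 - <<'E'
from h import *
s=state(); print(s)
ims=[]
for n in ("scene","side"):
    d=snap(n); print(n,{k:d[k] for k in d if k not in("color","z_map","s")}, d["z_map"].max())
    for l in ("timer","dial_grip","pointer_tip","timer_nose","mark_30","mark_20","pad","vial_a","stock_jar","spatula"):
        for q in cams.spot_in(n,l)[:2]:
            c,r=q["at"][0]*560,q["at"][1]*420
            print(l,round(q["p"],2),round(c),round(r),np.round(at_depth(d,c,r)))
    ims.append(d["color"][...,::-1])
    save(d,n+"1.png")
E
```

```text
pics
{'time_s': 0.0, 'joint_positions': array([-1.34932552e+00,  2.91269825e-01, -1.54096844e-01,  1.12671908e+00,
       -1.40676704e-05,  1.43148587e+00]), 'joint_velocities': array([-0.00112345,  0.00032717, -0.00113421, -0.00246725, -0.00018858,
       -0.00129162]), 'joint_torque': array([ 9.27729234e-04, -5.37145472e+01,  3.31369936e+01,  1.58933405e-02,
       -1.87666719e-04,  8.73712537e-06]), 'position': array([ 185.27778205, -490.99625805,  404.14860405]), 'tcp_rot': array([-1.57207521e+00,  1.65117481e-04, -2.78081148e+00]), 'wrist_force': array([-0.03705723,  0.85937786, -0.14930386]), 'ft_torque': array([ 0.00642367, -0.03414684, -0.00087173]), 'width': 85.43725609416971}
scene {'vertical_fov': 52.47195356889488, 'cx': 279.97829403437675, 'cy': 204.2340724828353, 'position': array([1545.43888333,  389.15675558,  892.06802523]), 'orientation': array([ 0.93503459, -0.01756816,  1.94597759]), 'Rc': array([[-0.36638464, -0.54730761,  0.7524737 ],
       [ 0.93029763, -0.23074108,  0.28514008],
       [ 0.01756726,  0.80449545,  0.59369897]]), 'tc': array([1545.43888333,  38
[... 810 characters left out ...]
       [-0.69022639, -0.45328657,  0.56402023],
       [ 0.00934138,  0.77382422,  0.63333152]]), 'tc': array([-111.49106405,  653.18835983,  807.72230406]), 'f': np.float64(457.7661905901209)} 3374.8447
timer 0.6 234 243 [521. 150.  49.]
timer 0.49 178 236 [642. 227.  45.]
dial_grip 0.98 231 233 [533. 146.  71.]
pointer_tip 0.55 230 236 [539. 146.  58.]
timer_nose 0.58 231 244 [521. 158.  50.]
timer_nose 0.52 232 236 [531. 145.  62.]
mark_30 0.85 232 245 [520. 157.  48.]
mark_20 0.85 232 245 [520. 157.  48.]
pad 0.56 236 261 [506. 160.   4.]
vial_a 0.75 177 237 [644. 228.  41.]
vial_a 0.56 271 215 [531.  12.  47.]
stock_jar 0.87 189 275 [494. 301.  76.]
spatula 0.93 268 286 [395. 162.   2.]
```

```bash
python3 - <<'E'
from h import *
d=snap("wrist"); print(np.round(d["T_tool_cam"],3), d["f"],d["cx"],d["cy"])
r,p=pose(d["s"]); print(np.round(r,3))
# target: put camera such that optical axis hits timer ~ (547,150)
T=np.array(d["T_tool_cam"]); 
tgt=np.array([547,150,45]); 
fwd=d["Rc"]@[0,0,-1]; print("cam",d["tc"],"fwd",fwd)
for H in (404,340):
    tc=d["tc"]+[0,0,H-404]; hit=tc+fwd*(45-tc[2])/fwd[2]
    D=tgt-hit+[0,0,H-404]; print(H,"tool shift",np.round(r.T@(D*[1,1,0]+[0,0,H-404])),"world",np.round(p+D))
E
```

```text
[[-0.0000e+00 -9.5700e-01 -2.8900e-01 -7.3038e+01]
 [-1.0000e-03  2.8900e-01 -9.5700e-01  3.0374e+01]
 [ 1.0000e+00 -0.0000e+00 -1.0000e-03 -4.0900e-01]
 [ 0.0000e+00  0.0000e+00  0.0000e+00  1.0000e+00]] 369.51265423429896 279.7100939272776 203.95208254252873
[[-0.936  0.     0.353]
 [-0.353  0.    -0.936]
 [-0.    -1.     0.   ]]
cam [ 253.52897181 -465.03336024  374.34182819] fwd [-0.27023895 -0.10277081 -0.95729257]
404 tool shift [-591.    0. -472.] world [572. 159. 405.]
340 tool shift [-572.   64. -472.] world [554. 152. 341.]
```

View pics/side1.png

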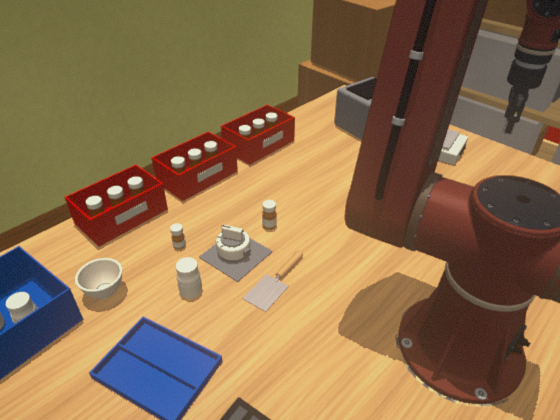

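Request:
{"name": "jog_arm", "arguments": {"dr": [[0,-8.5,0],[0,-17,0],[0,-25.5,0],[0,-34,0],[0,-42.5,0]], "slide": [[-38,4,-31],[-76,8,-62],[-114,12,-93],[-152,16,-124],[-190,20,-155]], "claw": [0,0,0,0,0]}}

```text
time_s: 1.65
position: [308.9, -277.4, 384.7]
tcp_rot: [-1.57, -0.0, -2.034]
wrist_force: [1.0, -0.6, 0.1]
width: 84.9
```

```bash
cat > go.py <<'E'
import sys
from h import *
s=state(); r,p=pose(s); t=np.array([float(x) for x in sys.argv[1:4]])
print(np.round(s["time_s"],2),"j",np.round(s["joint_positions"],2),"p",np.round(p,1),"yaw",round(s["tcp_rot"][2],4),"tool shift",np.round(r.T@(t-p),1),"F",np.round(s["wrist_force"],1),round(s["width"],1))
E
python3 go.py 552 150 340
```

```text
1.65 j [-0.91  0.1  -0.45  1.02  0.    1.13] p [ 308.9 -277.4  384.7] yaw -2.0335 tool shift [-491.    44.6   26.8] F [ 1.  -0.6  0.1] 84.9
```

Request:
{"name": "jog_arm", "arguments": {"dr": [[0,-8.5,0],[0,-17,0],[0,-25.5,0],[0,-34,0],[0,-42.5,0]], "slide": [[-49,4,3],[-98,8,5],[-147,12,8],[-196,16,11],[-245,20,13]], "claw": [0,0,0,0,0]}}

```text
time_s: 2.15
position: [431.3, -64.4, 364.9]
tcp_rot: [-1.57, -0.001, -1.291]
wrist_force: [1.3, -0.7, 0.0]
width: 85.4
```

```bash
python3 go.py 552 150 340
```

```text
2.15 j [-0.32  0.15 -0.44  0.97 -0.    0.98] p [431.3 -64.4 364.9] yaw -1.2912 tool shift [-172.8   24.9  175.1] F [ 1.3 -0.7  0. ] 85.4
```

Request:
{"name": "jog_arm", "arguments": {"dr": [[0,-8.5,0],[0,-17,0],[0,-25.5,0],[0,-34,0],[0,-42.5,0]], "slide": [[-34,5,35],[-69,10,70],[-104,15,105],[-138,20,140],[-172,24,174]], "claw": [0,0,0,0,0]}}

```text
time_s: 2.65
position: [552.3, 148.4, 340.5]
tcp_rot: [-1.571, -0.0, -0.549]
wrist_force: [-0.6, -0.9, 0.2]
width: 85.3
```

Request:
{"name": "jog_arm", "arguments": {"dr": [[0,0,0]], "slide": [[0,0,0]], "claw": [0]}}

```text
time_s: 2.75
position: [553.3, 150.6, 339.7]
tcp_rot: [-1.569, 0.0, -0.546]
wrist_force: [0.6, -0.5, -1.0]
width: 85.5
```

```bash
cat > look.py <<'E'
from h import *
import sys
d=snap("wrist"); s=d["s"]; print(s["time_s"],np.round(s["joint_positions"],2),np.round(s["position"],1),np.round(s["tcp_rot"],3))
for l,h in (("dial_grip",76),("pointer_tip",76),("timer_nose",25),("mark_30",44),("mark_20",44),("timer",44)):
    for q in cams.spot_in("wrist",l)[:1]:
        c,r=q["at"][0]*560,q["at"][1]*420
        print(l,round(q["p"],2),round(c),round(r),"depth",np.round(at_depth(d,c,r),1),"atz",np.round(at_z(d,c,r,h),1))
P=cloud(d); z=P[...,2]; near=np.hypot(P[...,0]-547,P[...,1]-150)<60
np.savez("w.npz",P=P,col=d["color"])
m=near&(z>62)&(z<95); q=P[m]
print("bar n",m.sum(),"z pct",np.round(np.percentile(q[:,2],[5,50,95]),1))
top=q[q[:,2]>np.percentile(q[:,2],95)-5][:,:2].astype(np.float32)
b=cv2.minAreaRect(top); print("bar rect",b); print(np.round(cv2.boxPoints(b),1))
save(d,sys.argv[1],(140,40,460,360),2)
E
python3 look.py w1.png
```

```text
2.75 [ 0.14  0.42 -0.13  1.01  0.    0.68] [553.3 150.6 339.7] [-1.569  0.    -0.546]
dial_grip 0.85 253 186 depth [530.5 144.4  78.3] atz [530.9 144.   76. ]
pointer_tip 0.67 253 187 depth [530.9 144.2  77.4] atz [531.1 144.   76. ]
timer_nose 0.71 257 179 depth [531.8 144.5  51.4] atz [536. 140.  25.]
mark_30 0.93 255 180 depth [530.4 144.5  60.5] atz [533.1 141.6  44. ]
mark_20 0.93 255 180 depth [530.4 144.5  60.5] atz [533.1 141.6  44. ]
timer 0.67 256 180 depth [531.3 144.5  56.3] atz [533.3 142.3  44. ]
bar n 1989 z pct [66.6 80.  81.3]
bar rect ((538.0903930664062, 140.2078399658203), (52.473026275634766, 14.700739860534668), 26.15045928955078)
[[511.3 135.2]
 [517.8 122. ]
 [564.9 145.2]
 [558.4 158.4]]
```

View pics/w1.png

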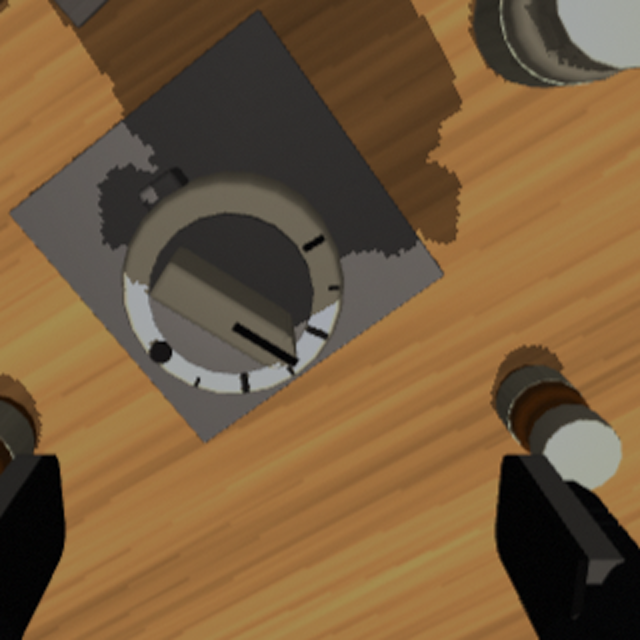

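```bash
python3 - <<'E'
from h import *
d=np.load("w.npz"); P=d["P"]; z=P[...,2]
f=lambda c,r:P[int(40+r/2),int(140+c/2)]
for n,c,r in (("nose",165,185),("stud",160,352),("m20",245,382),("m0",315,243),("m10",317,330)): print(n,np.round(f(c,r),1))
m=(np.hypot(P[...,0]-537,P[...,1]-139)<60)&(abs(z-45)<2.5)
q=P[m][:,:2].astype(np.float32)
h=cv2.convexHull(q); print("case top",m.sum(),np.median(z[m]),cv2.minEnclosingCircle(h),cv2.fitEllipse(h))
ax=cv2.minEnclosingCircle(h)[0]
for n,c,r,a in (("stud",160,352,-1.5),("m20",245,382,-.5),("m0",315,243,1.5),("m10",317,330,.5),("nose",165,185,np.pi)):
    v=f(c,r)[:2]-ax; print(n,np.round(np.hypot(*v),1),"timer yaw",round((np.arctan2(v[1],v[0])-a+np.pi)%(2*np.pi)-np.pi,3))
E
python3 go.py 537 139.5 340
```

```text
nose [491.7 139.   36.2]
stud [542.2 105.4  47.9]
m20 [569.4 125.2  45.1]
m0 [537.1 175.3  43.9]
m10 [565.9 159.1  44.7]
case top 3752 44.26914861830417 ((536.5957641601562, 140.03651428222656), 40.63017654418945) ((536.647216796875, 139.8957977294922), (80.4349136352539, 80.75068664550781), 119.19085693359375)
stud 35.0 timer yaw 0.09
m20 36.0 timer yaw 0.075
m0 35.3 timer yaw 0.057
m10 35.0 timer yaw 0.077
nose 44.9 timer yaw 0.024
3.1 j [ 0.13  0.42 -0.14  1.01 -0.    0.69] p [551.4 145.2 341.1] yaw -0.5575 tool shift [ -9.2   1.1 -12.5] F [ 0.6 -0.1  0.2] 85.5
```

Request:
{"name": "jog_arm", "arguments": {"dr": [[0,-8.5,0],[0,-17,0],[0,-25.5,0],[0,-34,0],[0,-42.5,0]], "slide": [[-3,10,-4],[-6,20,-8],[-10,30,-12],[-10,40,-12],[-10,50,-12]], "claw": [0,0,0,0,0]}}

```text
time_s: 3.6
position: [536.5, 140.4, 290.8]
tcp_rot: [-1.571, -0.001, 0.191]
wrist_force: [0.4, 0.2, 0.3]
width: 85.6
```

Request:
{"name": "jog_arm", "arguments": {"dr": [[0,-8.5,0],[0,-15.5,0],[0,-15.5,0],[0,-15.5,0],[0,-15.5,0]], "slide": [[0,0,0],[0,0,0],[0,0,0],[0,0,0],[0,0,0]], "claw": [0,0,0,0,0]}}

```text
time_s: 4.1
position: [536.8, 141.0, 291.0]
tcp_rot: [-1.571, -0.0, 0.453]
wrist_force: [0.4, 0.0, 0.2]
width: 85.2
```

```bash
python3 look.py w2.png; python3 go.py 536.6 140 228
python3 - <<'E'
from h import *
P=np.load("w.npz")["P"]; z=P[...,2]
m=(np.hypot(P[...,0]-537,P[...,1]-139)<60)&(abs(z-45)<2.5)
h=cv2.convexHull(P[m][:,:2].astype(np.float32)); print("case top",m.sum(),np.median(z[m]),cv2.minEnclosingCircle(h))
E
```

```text
4.1 [ 0.13  0.43 -0.26  0.88 -0.   -0.33] [536.8 141.  291. ] [-1.571 -0.     0.453]
dial_grip 0.64 275 218 depth [527.1 134.1  80.1] atz [528.3 134.7  76. ]
pointer_tip 0.64 279 220 depth [526.8 136.   80.7] atz [528.3 136.7  76. ]
timer_nose 0.61 279 207 depth [521.2 133.2  80. ] atz [536.5 140.4  25. ]
mark_30 0.86 279 208 depth [521.5 133.5  79.8] atz [531.6 138.2  44. ]
mark_20 0.86 279 208 depth [521.5 133.5  79.8] atz [531.6 138.2  44. ]
timer 0.82 278 209 depth [521.9 133.2  79.9] atz [532.1 137.9  44. ]
bar n 2516 z pct [73.  80.  81.2]
bar rect ((538.2763671875, 139.96202087402344), (52.824867248535156, 13.71563720703125), 26.435039520263672)
[[511.6 134.3]
 [517.7 122.1]
 [565.  145.6]
 [558.9 157.9]]
4.45 j [ 0.13  0.44 -0.26  0.88  0.   -0.33] p [536.8 141.4 290.7] yaw 0.4564 tool shift [-0.8 62.7 -1.1] F [-0.8  0.5 -0.4] 85.1
case top 4991 44.1780608873712 ((536.5813598632812, 139.29550170898438), 40.55756759643555)
```

View pics/w2.png

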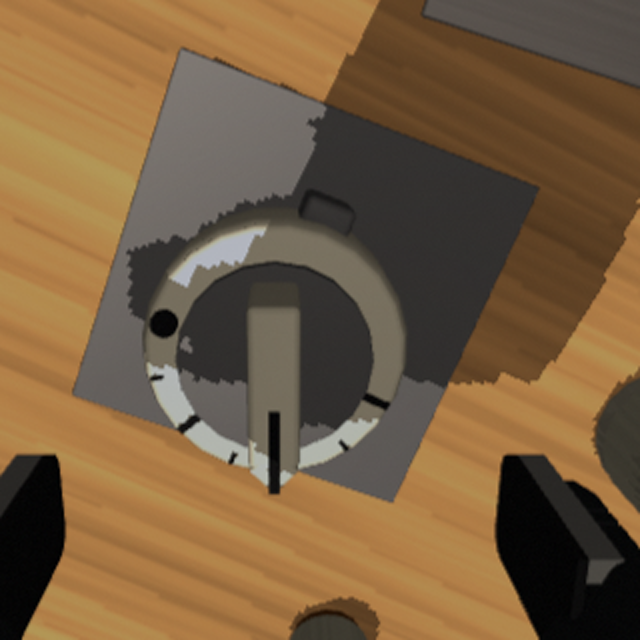

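Request:
{"name": "jog_arm", "arguments": {"dr": [[0,0,0],[0,0,0],[0,0,0],[0,0,0],[0,0,0]], "slide": [[-1,15,-1.7],[-1,32,-1.7],[-1,48,-1.7],[-1,62,-1.7],[-1,62,-1.7]], "claw": [0,0,0,0.3,0.5], "squeeze": 25}}

```text
time_s: 4.95
position: [535.8, 139.3, 227.1]
tcp_rot: [-1.57, 0.003, 0.457]
wrist_force: [-0.4, -0.2, -0.3]
width: 59.0
```

```bash
python3 go.py 536.8 139.3 228
```

```text
4.95 j [ 0.12  0.51 -0.33  0.74  0.   -0.33] p [535.8 139.3 227.1] yaw 0.4566 tool shift [ 0.9 -0.9 -0.4] F [-0.4 -0.2 -0.3] 59.0
```

Request:
{"name": "jog_arm", "arguments": {"dr": [[0,0,0],[0,0,0],[0,0,0],[0,0,0],[0,0,0]], "slide": [[1,-1,-0.4],[1,-1,-0.4],[1,-1,-0.4],[1,-1,-0.4],[1,-1,-0.4]], "claw": [0.7,0.8,0.9,1,1]}}

```text
time_s: 5.45
position: [538.1, 139.6, 230.6]
tcp_rot: [-1.571, -0.002, 0.457]
wrist_force: [-0.6, 1.2, 6.5]
width: 13.4
```

Request:
{"name": "jog_arm", "arguments": {"dr": [[0,0,0],[0,0,0],[0,0,0]], "slide": [[0,0,0],[0,0,0],[0,0,0]], "claw": [1,1,1], "squeeze": 25}}

```text
time_s: 5.75
position: [538.1, 139.6, 230.6]
tcp_rot: [-1.571, -0.002, 0.457]
wrist_force: [-1.1, 1.9, 7.4]
width: 13.2
```

Request:
{"name": "jog_arm", "arguments": {"dr": [[0,0,0],[0,0,0],[0,0,0]], "slide": [[0,0.5,0],[0,1,0],[0,1,0]], "claw": [1,1,1], "squeeze": 50}}

```text
time_s: 6.05
position: [538.1, 139.6, 230.6]
tcp_rot: [-1.571, -0.002, 0.457]
wrist_force: [-5.4, 0.9, 18.4]
width: 12.8
```

Request:
{"name": "jog_arm", "arguments": {"dr": [[0,0,0],[0,3,0],[0,6,0]], "slide": [[0,-0.2,0],[0,-0.2,0],[0,-0.2,0]], "claw": [1,1,1]}}

```text
time_s: 6.35
position: [538.1, 139.6, 230.6]
tcp_rot: [-1.571, -0.002, 0.35]
wrist_force: [-3.7, 0.0, 16.5]
width: 12.9
```

Request:
{"name": "jog_arm", "arguments": {"dr": [[0,4,0],[0,8,0],[0,12,0],[0,16,0]], "slide": [[0,0,0],[0,0,0],[0,0,0],[0,0,0]], "claw": [1,1,1,1]}}

```text
time_s: 6.75
position: [538.1, 139.5, 230.6]
tcp_rot: [-1.571, -0.002, 0.07]
wrist_force: [-2.8, -0.8, 16.7]
width: 13.1
```

```bash
python3 - <<'E'
from h import *
s=state(); print(s["ft_torque"],s["wrist_force"],s["joint_positions"])
d=snap("side"); save(d,"s2.png",(170,190,310,295),5)
d=snap("wrist"); save(d,"w3.png",(100,40,460,400),1.6)
E
```

```text
[-0.25307354  0.87453761  0.19726856] [-2.75945283 -0.8222433  16.68238963] [ 1.22217797e-01  5.03455629e-01 -3.25647702e-01  7.39605549e-01
 -2.48081632e-04  5.20667758e-02]
```

View pics/w3.png

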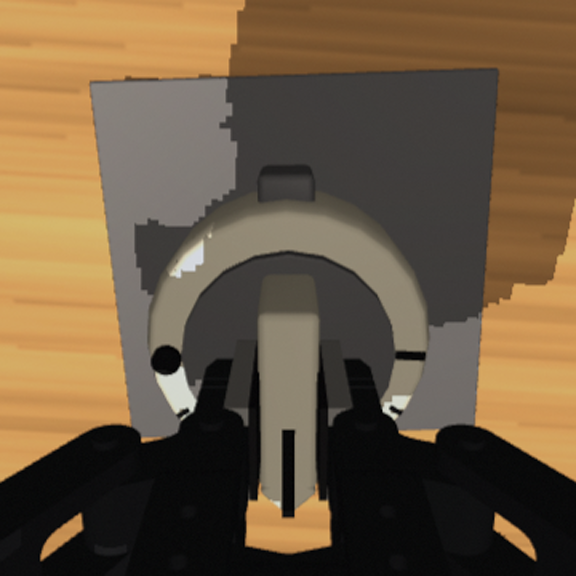

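Request:
{"name": "jog_arm", "arguments": {"dr": [[0,6,0],[0,12,0],[0,18,0],[0,24,0],[0,30,0]], "slide": [[0,0,0],[0,0,0],[0,0,0],[0,0,0],[0,0,0]], "claw": [1,1,1,1,1]}}

```text
time_s: 7.35
position: [538.1, 139.4, 230.6]
tcp_rot: [-1.57, -0.002, -0.455]
wrist_force: [-4.5, -1.0, 17.4]
width: 12.7
```

Request:
{"name": "jog_arm", "arguments": {"dr": [[0,6,0],[0,12,0],[0,18,0],[0,24,0],[0,30,0]], "slide": [[-0.4,0,-0.2],[-0.4,0,-0.2],[-0.4,0,-0.2],[-0.4,0,-0.2],[-0.4,0,-0.2]], "claw": [1,1,1,1,1]}}

```text
time_s: 7.85
position: [537.8, 139.2, 230.6]
tcp_rot: [-1.569, -0.002, -0.979]
wrist_force: [-4.0, -2.9, 16.2]
width: 13.1
```

Request:
{"name": "jog_arm", "arguments": {"dr": [[0,7.5,0],[0,15,0],[0,22.5,0],[0,30,0],[0,37.5,0]], "slide": [[0,0,-0.5],[0,0,-0.5],[0,0,-0.5],[0,0,-0.5],[0,0,-0.5]], "claw": [1,1,1,1,1]}}

```text
time_s: 8.35
position: [537.4, 139.1, 230.6]
tcp_rot: [-1.568, -0.0, -1.634]
wrist_force: [-2.7, -2.1, 16.2]
width: 13.3
```

```bash
python3 - <<'E'
from h import *
d=snap("wrist"); s=d["s"]; print(s["time_s"],s["tcp_rot"],s["ft_torque"],s["wrist_force"]); save(d,"w4.png",(100,40,460,400),1.6); np.save("c.npy",d["color"])
E
```

```text
8.35 [-1.56829729e+00 -1.03364411e-04 -1.63418554e+00] [-0.32754376  0.7560062   0.1173915 ] [-2.68626939 -2.06209498 16.161104  ]
```

View pics/w4.png

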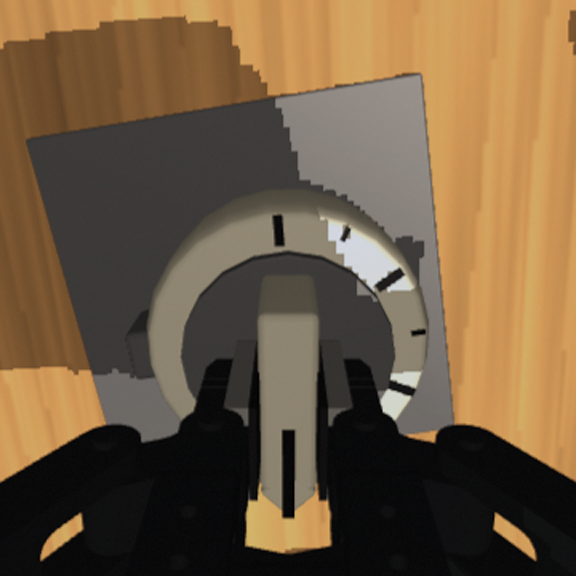

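Request:
{"name": "jog_arm", "arguments": {"dr": [[0,1,0],[0,-6,0],[0,-12,0],[0,-18,0],[0,-24,0]], "slide": [[0,0,0],[0,0,0],[0,0,0],[0,0,0],[0,0,0]], "claw": [1,1,1,1,1]}}

```text
time_s: 8.9
position: [537.6, 139.1, 230.6]
tcp_rot: [-1.568, -0.001, -1.206]
wrist_force: [-2.8, -1.1, 14.7]
width: 12.7
```

Request:
{"name": "jog_arm", "arguments": {"dr": [[0,-6,0],[0,-12,0],[0,-18,0],[0,-24,0],[0,-30,0]], "slide": [[0,0,0],[0,0,0],[0,0,0],[0,0,0],[0,0,0]], "claw": [1,1,1,1,1]}}

```text
time_s: 9.4
position: [537.7, 139.2, 230.6]
tcp_rot: [-1.569, -0.002, -0.682]
wrist_force: [-1.4, -0.4, 13.6]
width: 13.1
```

Request:
{"name": "jog_arm", "arguments": {"dr": [[0,-5,0],[0,-10,0],[0,-14.8,0],[0,-14.8,0]], "slide": [[0,0.1,0],[0,0.1,0],[0,0.1,0],[0,0.1,0]], "claw": [1,1,1,1]}}

```text
time_s: 9.8
position: [537.8, 139.2, 230.6]
tcp_rot: [-1.569, -0.003, -0.425]
wrist_force: [-0.5, -0.8, 15.1]
width: 12.9
```

Request:
{"name": "jog_arm", "arguments": {"dr": [[0,0,0],[0,0,0],[0,0,0]], "slide": [[0,-0.5,0],[0,-1,0],[0,-1,0]], "claw": [1,1,1], "squeeze": 20}}

```text
time_s: 10.1
position: [537.8, 139.2, 230.7]
tcp_rot: [-1.57, -0.002, -0.428]
wrist_force: [1.9, -0.0, 7.5]
width: 12.9
```

Request:
{"name": "jog_arm", "arguments": {"dr": [[0,0,0],[0,0,0],[0,0,0],[0,0,0],[0,0,0]], "slide": [[0,0,0],[0,0,0],[0,0,0],[0,0,0],[0,0,0]], "claw": [0.8,0.7,0.5,0.4,0.3]}}

```text
time_s: 10.6
position: [536.7, 139.2, 229.6]
tcp_rot: [-1.571, 0.0, -0.428]
wrist_force: [0.6, -0.5, -0.3]
width: 59.3
```

Request:
{"name": "jog_arm", "arguments": {"dr": [[0,0,0],[0,0,0],[0,0,0],[0,0,0],[0,0,0]], "slide": [[0,-15,0],[0,-30,0],[0,-45,0],[0,-60,0],[0,-60,0]], "claw": [0.3,0,0,0,0]}}

```text
time_s: 11.1
position: [537.6, 139.3, 291.5]
tcp_rot: [-1.569, -0.003, -0.428]
wrist_force: [0.2, 0.1, -0.3]
width: 85.4
```

Request:
{"name": "jog_arm", "arguments": {"dr": [[0,0,0],[0,0,0],[0,0,0]], "slide": [[0,0,0],[0,0,0],[0,0,0]], "claw": [0,0,0]}}

```text
time_s: 11.4
position: [536.5, 139.1, 288.9]
tcp_rot: [-1.572, 0.001, -0.428]
wrist_force: [0.2, -0.0, 0.6]
width: 85.6
```

```bash
python3 look.py w5.png; python3 - <<'E'
from h import *
P=np.load("w.npz")["P"]; z=P[...,2]
m=(np.hypot(P[...,0]-537,P[...,1]-139)<60)&(abs(z-45)<2.5)
h=cv2.convexHull(P[m][:,:2].astype(np.float32)); print("case top",m.sum(),cv2.minEnclosingCircle(h))
E
```

```text
11.4 [ 0.12  0.44 -0.26  0.88  0.    0.55] [536.5 139.1 288.9] [-1.572e+00  1.000e-03 -4.280e-01]
dial_grip 0.86 280 222 depth [526.9 143.5  80.1] atz [528.2 142.9  76. ]
pointer_tip 0.74 281 222 depth [527.1 143.8  80.1] atz [528.4 143.2  76. ]
timer_nose 0.6 283 209 depth [520.9 147.9  80.7] atz [536.8 141.   25. ]
mark_30 0.82 280 209 depth [520.5 146.3  80.6] atz [530.9 141.5  44. ]
mark_20 0.82 280 209 depth [520.5 146.3  80.6] atz [530.9 141.5  44. ]
timer 0.87 283 212 depth [522.6 146.8  79.7] atz [533.1 142.2  44. ]
bar n 2563 z pct [72.6 80.1 81.3]
bar rect ((537.9446411132812, 139.1224822998047), (13.946877479553223, 52.92124938964844), 65.18700408935547)
[[511.  143.9]
 [559.  121.7]
 [564.9 134.3]
 [516.9 156.6]]
case top 5095 ((536.576171875, 139.72303771972656), 40.561302185058594)
```

View pics/w5.png

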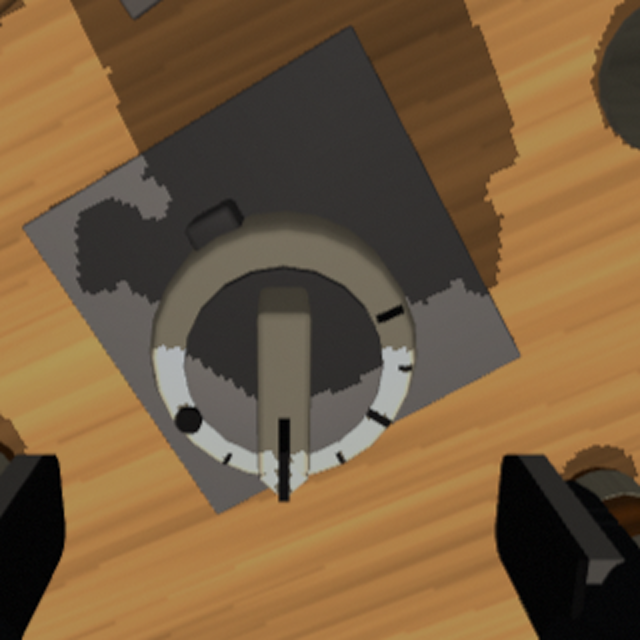

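```bash
python3 -c "
from h import *
print(state()['wrist_force'],state()['width']); print(ctrl.finish_job())"
```

```text
[ 0.53823008 -0.05892866  0.10634612] 85.22787382051722
the job is handed in; nothing more can be done
None
```

I gripped the dial's bar and pressed down with about 14–18 N (wrist reading). I wound it from about 11 minutes to about 32, past the 30 minute stud, then turned it back to 20 and let go. The job is handed in, and the hand-in reports no verdict.

Last checks, from the final wrist picture:
- **Dial:** the pointer sits midway between the 15 and 25 marks, and midway between the 10 mark and the 30 stud. The bar measures -0.433 rad, which gives about 2.01 rad on the dial.
- **Case:** its centre is within about 1 mm of where it started. The nose looks unmoved in the pictures, though I did not measure it to the millimetre.
- **Robot:** the gripper is open and clear above the timer, and the wrist force is near zero. The job was handed in at about 11.5 s.
- **Other things:** I did not measure the vials, jar or the rest again; the gripper worked only above the timer.

One thing did not agree: the networks' spots for the nose and marks were unreliable, all landing on the bar. I used the depth map and the pictures for those instead.

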